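# Tip the relays out of the corner-pour organiser

## Robot

A 6-joint arm with a two-finger parallel gripper is mounted at the origin on the work surface. World frame = base frame: x ahead of the robot, y to its left, z up, the work surface at z = 0. Lengths are in m, angles in degrees, forces in N, time in s.
With the tool pointing down it reaches from about 0.325 to 0.85 m from the base axis. Payload 15.5 kg.
Tool frame: the origin (TCP) lies midway between the tips of the shut fingers; the grasp point (between the pads) lies 19 mm behind it; z points along the fingers, y is the line along which they close (so a half turn about z gives the same grasp; the last joint's range is limited). The gripper opens to 91 mm and grips with 3 to 60 N. Pads are 32 mm wide; open, the fingers measure 118 mm over their backs; the gripper's body (76 mm by 178 mm) begins 60 mm behind the grasp point.
Start: joints at [-74.456, 28.281, 77.091, -0, 74.628, -5.472], TCP at [0.224, -0.583, 0.214] pointing down, gripper open.
Joint ranges: [-166.48, 166.48], [-47.26, 123.95], [12.59, 153.08], [-70.14, 250.14], [6.76, 159.57], [-176.63, 176.63]. Speed limits (degrees/s): [108.29, 108.29, 147.25, 172.46, 172.46, 172.46].

## Interface

Orientations are given as a 3x3 rotation matrix whose columns are the frame's x, y, z axes.
In Python, from bench import ctrl gives the robot as it stands. The module is installed in compiled form; this text tells all that it offers. Calls block until the motion is done:
- ctrl.goto(position, orientation): joint-space move of the TCP to a pose.
- ctrl.move_l(position, vel=0.15, ori=None, contact_N=None): straight line of the TCP; ori=None keeps the orientation; vel is the mean speed in m/s. With contact_N (N) it stops when the force on the tool has changed by that much, and returns True; else False.
- ctrl.movej(angles): joint-space move.
- ctrl.command_gripper(opening): opening from 0.0 (shut) to 1.0 (fully open); the grip force is fixed at half the most; returns when the fingers have stopped.
- ctrl.sleep(seconds).
- ctrl.ik(position, orientation): joint angles nearest the present ones, or None.
- ctrl.read_camera(name): name is "scene" or "top" or "wrist"; returns the picture (420x560x3 uint8, blue, green, red); there is no depth.
- ctrl.camera_params(name): a dict with "fx", "fy", "cx", "cy" (pixels), "pose" (4x4, takes a point from camera to world coordinates); the wrist camera has in their place "T_tool_cam" (4x4, takes a point from camera to tool coordinates, whose origin is the TCP and whose axes are the flange's). Camera axes: x right, y up, looking along -z (the intrinsics and any distortion apply to the point x, -y, -z); pixel columns grow to the right and rows downward; lengths in m; the calibration is good to about 2 mm. The wrist camera is an equidistant fisheye: a pixel r from the principal point sees the ray r / f radians off the axis. A picture is of the moment at which its call begins: read the wrist's pose just before it. camera_params takes no time and is no camera call.
A pose or a line that the arm cannot do raises ctrl.MotionError and nothing moves.
- ctrl.sign_off(): hands the job in; it is judged then, once.
Readings, each from a call of its own:
- ctrl.current_t(): time.
- ctrl.current_q(): joint angles.
- ctrl.current_dq(): joint speeds.
- ctrl.current_effort(): joint torques, N m.
- ctrl.current_tool_pos(): TCP position.
- ctrl.current_eef_rot(): TCP orientation.
- ctrl.current_contact_force(): force on the tool from outside, world axes, zero at the start.
- ctrl.current_wrist_torque(): the same for the moment, N m.
- ctrl.current_grip_width(): opening from 0.0 (shut) to 1.0 (fully open).
- ctrl.current_grasp_force(): force on a finger pad.
Only numpy, scipy, OpenCV 4.12 (cv2) and the standard library are available. Lean on these libraries where they do the work, as an engineer would, in place of code of your own. Each camera call takes 0.05 s, during which the arm holds its last target. There are 200 camera calls.

## Task

Lift the white four-compartment organiser by its black handle and carry it level to the green dish, then tilt it toward the corner of the compartment with the two blue relays, low over the dish, so that both relays slide out into the green dish and the brass nut and black heat sink stay in their own compartments. Then stand the organiser flat on the bench again, about where it was, and let go.

Things in the scene. Friction and masses are not known exactly. Their poses are not given: they have to be found in the camera images.
- organiser_grip (a point): Centre of the black upright fin handle in the middle of the loose white organiser, 72 mm above its underside; axes are the organiser's own, z up. Fin: 44 mm long along x, 12 mm thick along y, 30 to 95 mm above the underside: grip it across y from above with 30 N or more. Organiser: 124 x 124 mm, 0.28 kg, 3 mm floor, walls 30 mm high; middle walls along x and y make 4 compartments.
- relay_corner (a point): Floor-level outer corner of the relays' compartment (the organiser's -x, -y one), at (-62, -62, -69) mm from organiser_grip, same axes. Each compartment's outer corner is open: no wall for 30 mm either way, no sill; it pours out there when this corner is tilted lowest. Contents begin to slide at 13 to 20 degrees and run out by about 40, so carry it level, without jerks.
- green_dish: Green open square dish to pour into, fixed to the bench: 150 x 150 mm outside, walls 32 mm high and 4 mm thick. Origin at the centre of its underside, axes along its sides, z up. A yellow dish of the same shape stands next to it, to its left or right; leave that one empty.
- relay_a: Blue block-shaped relay, 19 x 15 x 12 mm, 11 g, origin at its centre; starts in the organiser.
- relay_b: The second blue relay, the same, in the same compartment.
- nut: Square brass nut with a dark hole, 17 x 17 x 8 mm, 15 g, origin at its centre; must stay in the organiser's +x, -y compartment.
- heatsink: Black finned heat sink, 20 x 20 x 10 mm, 12 g, origin at its centre; must stay in the organiser's -x, +y compartment.

How it is judged:
By the outcome, as a careful person would: the job done as asked, in the order asked, and still so for the second after the job is handed in, with the robot touching nothing.
It also fails if it takes over 61 s, if anything falls off the work surface, if the arm or the gripper's body presses on something with over 40 N, if the wrist force passes 120 N, or if a joint passes its speed limit or range.

## Working session

There is one attempt and no reset: what is moved stays moved. The work goes in short steps, each a Python script; the robot and the scene stay as the last script left them, time stands still between calls to the robot, and variables do not carry over. Pictures are saved under pics/ and viewed, at most 10 in all, crops included, and the job is handed in when it is done.

```bash
mkdir -p pics; python3 - <<'E'
from bench import ctrl
import cv2,numpy as np
np.set_printoptions(precision=4,suppress=True)
for n in("top","scene"):
    cv2.imwrite(f"pics/{n}0.png",ctrl.read_camera(n)); print(n,ctrl.camera_params(n))
print(ctrl.camera_params("wrist"),ctrl.current_eef_rot(),ctrl.current_t())
E
```

```text
top {'fx': 453.97264574947843, 'fy': 453.97264574947843, 'cx': 267.38702157383574, 'cy': 221.8611570354576, 'pose': array([[-0.1676,  0.9625, -0.2133,  0.3523],
       [-0.9858, -0.165 ,  0.0299, -0.0053],
       [-0.0064,  0.2153,  0.9765,  0.9545],
       [ 0.    ,  0.    ,  0.    ,  1.    ]])}
scene {'fx': 509.59567426610323, 'fy': 509.59567426610323, 'cx': 276.9785379907037, 'cy': 205.07575726816103, 'pose': array([[ 0.8066, -0.4428,  0.3915,  0.9434],
       [ 0.5911,  0.6042, -0.5344, -0.5392],
       [ 0.0001,  0.6624,  0.7491,  0.8085],
       [ 0.    ,  0.    ,  0.    ,  1.    ]])}
{'fx': 325.19226210127806, 'fy': 325.19226210127806, 'cx': 281.5342177017749, 'cy': 218.74569894306285, 'T_tool_cam': array([[ 0.0001,  0.965 ,  0.2622,  0.0733],
       [ 1.    ,  0.    , -0.0005,  0.0007],
       [-0.0005,  0.2622, -0.965 , -0.1699],
       [ 0.    ,  0.    ,  0.    ,  1.    ]])} [[ 0.9335  0.3586 -0.0003]
 [ 0.3586 -0.9335  0.0011]
 [ 0.0001 -0.0011 -1.    ]] 0.1
```

View pics/top0.png

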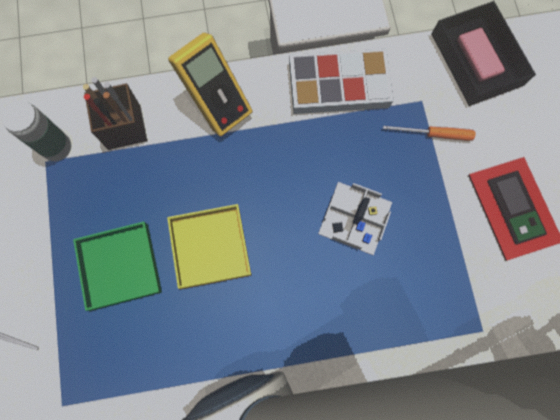

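View pics/scene0.png

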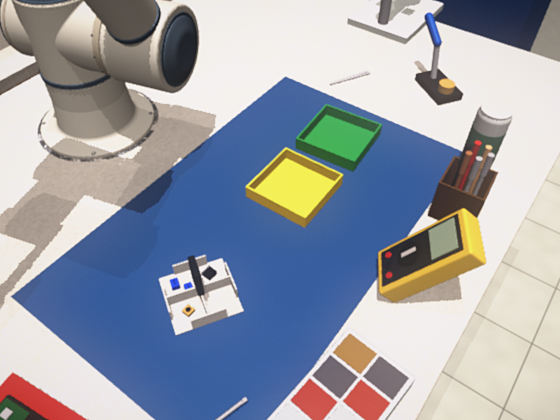

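```bash
python3 - <<'E'
import cv2,numpy as np
t=cv2.imread("pics/top0.png");s=cv2.imread("pics/scene0.png")
a=cv2.resize(t[170:265,305:405],None,fx=6,fy=6,interpolation=cv2.INTER_CUBIC)
cv2.imwrite("pics/t1.png",a)
b=cv2.resize(s[245:340,150:250],None,fx=6,fy=6,interpolation=cv2.INTER_CUBIC)
cv2.imwrite("pics/s1.png",b)
cv2.imwrite("pics/t2.png",cv2.resize(t[200:320,65:265],None,fx=4,fy=4,interpolation=cv2.INTER_CUBIC))
E
```

```text
(no output)
```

View pics/t1.png

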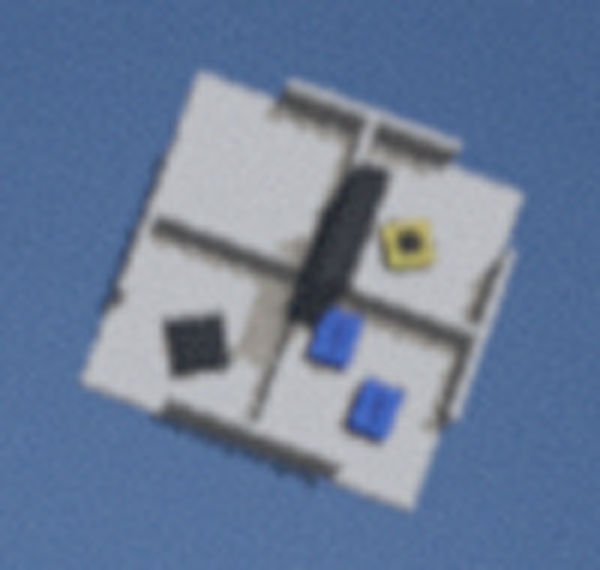

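View pics/s1.png

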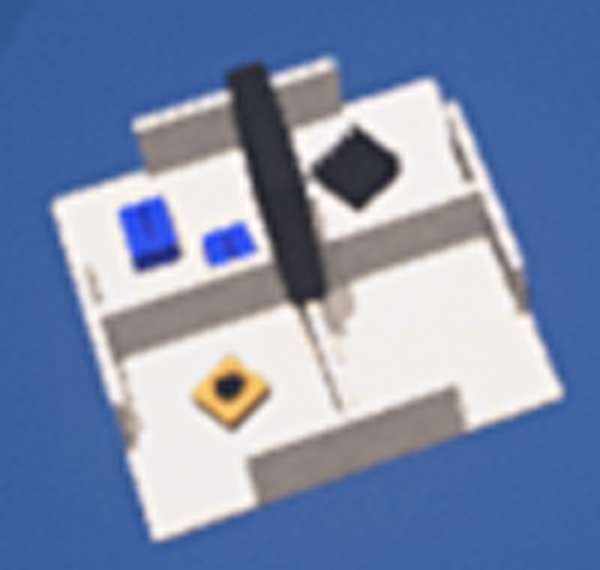

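View pics/t2.png

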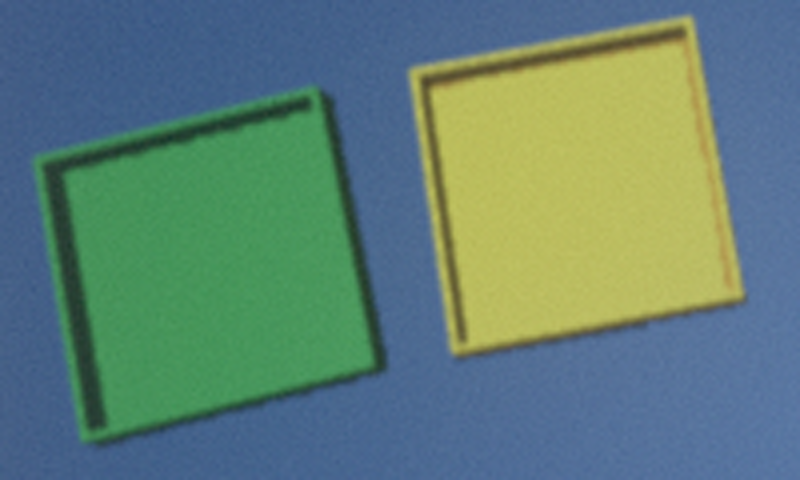

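The top crop shows the organiser's floor corners at crop (200,70), (523,190), (413,510) for the relay corner and (83,380). The handle runs (372,170) to (305,315). The scene crop shows the same layout, with the relay corner at (53,200). The dish crop shows the green rim at (37,157), (320,87), (380,370), (85,440), with the yellow dish to its right.

```bash
cat > h.py <<'E'
import numpy as np
from bench import ctrl
from scipy.optimize import least_squares
np.set_printoptions(precision=4,suppress=True)
def unproj(n,px,z):
    c=ctrl.camera_params(n);T=c["pose"];px=np.atleast_2d(px)
    d=np.c_[(px[:,0]-c["cx"])/c["fx"],-(px[:,1]-c["cy"])/c["fy"],-np.ones(len(px))]@T[:3,:3].T
    return T[:3,3]+d*((z-T[2,3])/d[:,2:])
def square(P,s,yaw0):
    "P in order --,+-,++,-+"
    q=np.array([[-1,-1],[1,-1],[1,1],[-1,1]])*s/2
    P=P[:,:2]
    def f(v):
        c,s_=np.cos(v[2]),np.sin(v[2]);return (v[:2]+q@np.array([[c,s_],[-s_,c]])-P).ravel()
    r=least_squares(f,[*P.mean(0),yaw0]);return r.x,r.fun
E
python3 - <<'E'
from h import *
def up(p,k,o): return (np.array(p)+.5)/k-.5+o
T=unproj("top",up([(413,510),(523,190),(200,70),(83,380)],6,(305,170)),.003)
S=unproj("scene",up([(53,200),(155,540),(563,397),(435,80)],6,(150,245)),.003)
for P in(T,S):
    d=P[1]-P[0]; x,r=square(P,.124,np.arctan2(d[1],d[0])); print("org",x[:2],np.degrees(x[2]),r*1e3)
G=unproj("top",up([(85,440),(380,370),(320,87),(37,157)],4,(65,200)),.032)
Y=unproj("top",up([(455,355),(745,298),(692,17),(410,70)],4,(65,200)),.032)
for P in(G,Y):
    d=P[1]-P[0]; x,r=square(P,.15,np.arctan2(d[1],d[0])); print("dish",x[:2],np.degrees(x[2]),r*1e3)
tip=unproj("top",up([(370,170),(312,318)],6,(305,170)),.095);print("fin top",tip,tip.mean(0))
E
```

```text
org [ 0.5386 -0.2225] -31.297902600922868 [ 0.6637 -0.1729 -0.4151 -0.2854 -0.0508  0.0414 -0.1978  0.4168]
org [ 0.5372 -0.2228] -31.88866973564289 [ 0.7907  0.1076 -0.315   0.0731 -0.294  -0.0574 -0.1816 -0.1233]
dish [0.5174 0.2862] -85.37867242025878 [-1.3325  0.4532  1.0989  0.6863  0.0846 -0.9976  0.149  -0.1419]
dish [0.5257 0.0942] -88.51414902500177 [ 0.1126  0.7193  0.2712 -0.3649  0.0921 -0.3585 -0.4759  0.004 ]
fin top [[ 0.5547 -0.2306  0.095 ]
 [ 0.5095 -0.2016  0.095 ]] [ 0.5321 -0.2161  0.095 ]
```

```bash
cat >> h.py <<'E'
from scipy.spatial.transform import Rotation as R
ORG=np.array([.538,-.2226,0.]);YAW=-31.6;DISH=np.array([.5174,.2862,0.])
CORN=np.array([-.062,-.062,-.050]) # corner from TCP, organiser axes
def ori(flip,yaw,tilt=0,az=0):
    a=np.radians(az);Ro=R.from_rotvec(np.radians(tilt)*np.array([-np.sin(a),np.cos(a),0]))*R.from_euler('z',yaw,degrees=True)
    return Ro.as_matrix(), Ro.as_matrix()@np.diag([flip,-flip,-1.])
def pour(flip,az,tilt,zc,back=.02):
    u=np.array([np.cos(np.radians(az)),np.sin(np.radians(az)),0])
    Ro,Rt=ori(flip,az+135,tilt,az)
    c=DISH-back*u;c[2]=zc
    return c-Ro@CORN,Rt
E
python3 - <<'E'
from h import *
for f in(1,-1):
    q=ctrl.ik(ORG+[0,0,.053],ori(f,YAW)[1]);print("pick",f,q)
    for az in range(-180,180,20):
        a=[ctrl.ik(*pour(f,az,t,.05)) for t in(0,22,45)]
        if all(x is not None for x in a): print(f,az,np.round(a[0]),np.round(a[2]))
E
```

```text
pick 1 [-28.3529  36.2388  92.4452  -0.      51.316   93.2471]
1 -160 [ 23.  40.  72.  -0.  67. 138.] [ 25.  28. 119. 196.  13. -57.]
1 -140 [ 26.  40.  73.  -0.  67. 121.] [ 15.  28. 119. 117.  20.  -2.]
1 -120 [ 29.  40.  74.  -0.  66. 104.] [  7.  29. 114.  82.  35.  11.]
1 -100 [31. 38. 78. -0. 64. 86.] [  3.  32. 106.  63.  51.  12.]
1 -80 [33. 36. 83. -0. 61. 68.] [ 3. 36. 96. 50. 66.  9.]
1 -60 [34. 34. 88. -0. 59. 49.] [ 5. 40. 86. 40. 81.  3.]
1 -40 [33. 31. 93. -0. 56. 28.] [ 8. 44. 76. 32. 94. -5.]
1 -20 [31. 29. 98. -0. 53.  6.] [ 12.  47.  67.  23. 105. -15.]
1 0 [ 28.  27. 102.  -0.  51. -17.] [ 17.  50.  61.  13. 112. -28.]
1 20 [ 24.  26. 104.  -0.  50. -41.] [ 22.  51.  58.   2. 116. -43.]
1 40 [ 19.  26. 104.  -0.  50. -66.] [ 27.  51.  58. -10. 115. -58.]
1 60 [ 16.  27. 102.  -0.  51. -89.] [ 32.  49.  62. -20. 109. -72.]
1 80 [  13.   29.   98.   -0.   53. -112.] [ 37.  47.  68. -29. 100. -84.]
1 100 [  13.   31.   93.   -0.   56. -132.] [ 40.  43.  77. -38.  87. -93.]
1 120 [  13.   34.   87.   -0.   59. -152.] [  42.   39.   87.  -46.   73. -101.]
1 140 [  15. 
[... 435 characters left out ...]
. -171.]
-1 -40 [  33.   31.   93.   -0.   56. -152.] [  8.  44.  76.  32.  94. 175.]
-1 -20 [  31.   29.   98.   -0.   53. -174.] [ 12.  47.  67.  23. 105. 165.]
-1 0 [ 28.  27. 102.  -0.  51. 163.] [ 17.  50.  61.  13. 112. 152.]
-1 20 [ 24.  26. 104.  -0.  50. 139.] [ 22.  51.  58.   2. 116. 137.]
-1 40 [ 19.  26. 104.  -0.  50. 114.] [ 27.  51.  58. -10. 115. 122.]
-1 60 [ 16.  27. 102.  -0.  51.  91.] [ 32.  49.  62. -20. 109. 108.]
-1 80 [13. 29. 98. -0. 53. 68.] [ 37.  47.  68. -29. 100.  96.]
-1 100 [13. 31. 93. -0. 56. 48.] [ 40.  43.  77. -38.  87.  87.]
-1 120 [13. 34. 87. -0. 59. 28.] [ 42.  39.  87. -46.  73.  79.]
-1 140 [15. 36. 82. -0. 62. 10.] [ 43.  35.  97. -57.  57.  74.]
```

```bash
python3 - <<'E'
from h import *
import cv2
Rt=ori(1,YAW)[1]
ctrl.goto(ORG+[0,0,.19],Rt);print(ctrl.current_t())
hit=ctrl.move_l(ORG+[0,0,.053],vel=.08,contact_N=8);print(hit,ctrl.current_tool_pos(),ctrl.current_t())
if not hit:
    ctrl.command_gripper(0.0);print(ctrl.current_grip_width()*91,ctrl.current_grasp_force())
    ctrl.move_l(ORG+[0,0,.073],vel=.03);ctrl.sleep(.3);print(ctrl.current_contact_force(),ctrl.current_wrist_torque(),ctrl.current_t())
    a=ctrl.read_camera("top")[130:290,270:430];b=ctrl.read_camera("scene")[210:370,120:280]
    cv2.imwrite("pics/lift.png",cv2.resize(np.hstack([a,b]),None,fx=2.5,fy=2.5,interpolation=cv2.INTER_CUBIC))
E
```

```text
1.85
False [ 0.5382 -0.2227  0.0534] 3.7167
12.052065655248288 30.000008046627045
[-0.4834 -0.0027 -2.4447] [ 0.0745  0.0118 -0.0081] 6.0167
```

View pics/lift.png

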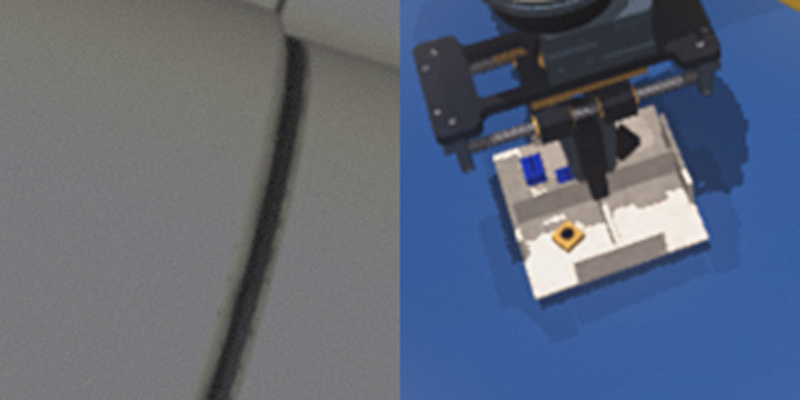

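The scene crop shows the organiser clear of the bench and level: relays near (533,168) and (565,175), nut at (568,235), heat sink at (625,140). The 12 mm grip width matches the fin. Next I carry it over and pour.

```bash
python3 - <<'E'
from h import *
import cv2
AZ=-10
tl=list(range(7,43,7)); zs=np.linspace(.056,.042,len(tl))
W=[pour(1,AZ,t,z) for t,z in zip(tl,zs)]
assert all(ctrl.ik(*w) is not None for w in W)
ctrl.move_l(ORG+[0,0,.123],vel=.06)
p,Rt=pour(1,AZ,0,.06)
ctrl.move_l([p[0],p[1],.123],vel=.09,ori=Rt);print(ctrl.current_t(),ctrl.current_q(),ctrl.current_contact_force())
ctrl.move_l(p,vel=.05)
for w in W: ctrl.move_l(w[0],vel=.04,ori=w[1])
ctrl.sleep(.6);print(ctrl.current_t(),ctrl.current_tool_pos(),ctrl.current_contact_force(),ctrl.current_wrist_torque())
a=ctrl.read_camera("top")[160:340,40:270];b=ctrl.read_camera("scene")[20:200,230:460]
cv2.imwrite("pics/pour.png",cv2.resize(np.hstack([a,b]),None,fx=1.7,fy=1.7,interpolation=cv2.INTER_CUBIC))
g=a.astype(int);print("blue px",((g[...,0]>150)&(g[...,1]<110)).sum())
E
```

```text
13.275 [29.8586 26.0009 99.0619 -0.0016 54.9388 -5.1359] [-0.3058  0.8405 -2.7163]
16.7917 [0.4665 0.2952 0.1378] [-0.0711  0.1617 -3.6483] [-0.0957 -0.9058 -0.0056]
blue px 1623
```

View pics/pour.png

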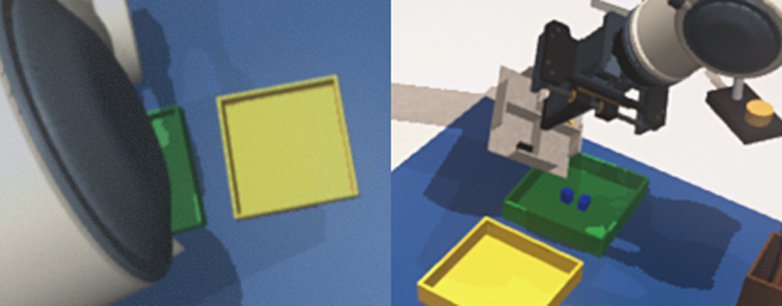

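The scene half shows both relays inside the green dish at (567,195) and (584,202), the yellow dish empty and the heat sink still in its compartment. I'll level it, return and set it down.

```bash
python3 - <<'E'
from h import *
import cv2
AZ=-10
tl=list(range(7,43,7)); zs=np.linspace(.056,.042,len(tl))
for t,z in list(zip(tl,zs))[-2::-1]+[(0,.06)]:
    p,Rt=pour(1,AZ,t,z); ctrl.move_l(p,vel=.04,ori=Rt)
ctrl.move_l([p[0],p[1],.123],vel=.06)
R0=ori(1,YAW)[1]
ctrl.move_l(ORG+[0,0,.123],vel=.09,ori=R0)
ctrl.move_l(ORG+[0,0,.062],vel=.05);ctrl.sleep(.3)
b=ctrl.read_camera("scene")
hit=ctrl.move_l(ORG+[0,0,.0525],vel=.015,contact_N=4)
print(hit,ctrl.current_tool_pos(),ctrl.current_contact_force(),ctrl.current_wrist_torque(),ctrl.current_t())
c=ctrl.read_camera("scene")
cv2.imwrite("pics/place.png",cv2.resize(np.hstack([b[210:370,120:280],c[210:370,120:280]]),None,fx=2.5,fy=2.5,interpolation=cv2.INTER_CUBIC))
E
```

```text
True [ 0.5379 -0.2225  0.0529] [-0.2023  0.38    7.2074] [ 0.0925  0.0385 -0.0124] 28.2417
```

View pics/place.png

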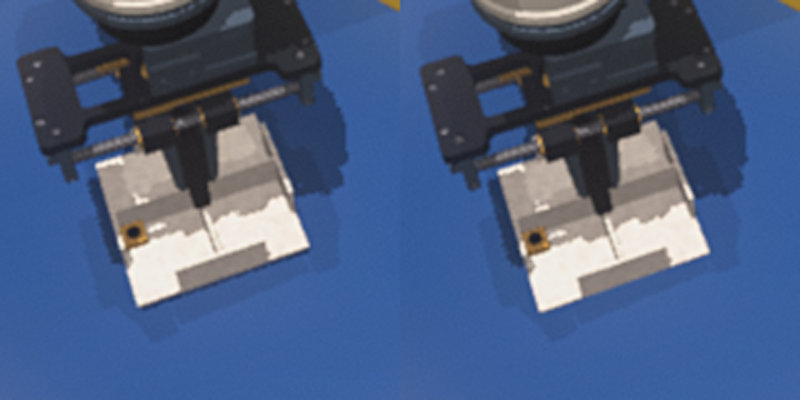

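The organiser is down flat on the bench with the nut in its compartment at (535,240); the fingers hide the heat sink. I'll release, retreat and check.

```bash
python3 - <<'E'
from h import *
import cv2
ctrl.command_gripper(1.0);ctrl.sleep(.3)
ctrl.move_l(ORG+[0,0,.20],vel=.08)
ctrl.movej([-74.456,28.281,77.091,0,74.628,-5.472]);ctrl.sleep(.3)
print(ctrl.current_t(),ctrl.current_contact_force(),ctrl.current_grip_width())
t=ctrl.read_camera("top")
a=cv2.resize(t[170:270,305:405],(400,400),interpolation=cv2.INTER_CUBIC);b=cv2.resize(t[215:315,70:170],(400,400),interpolation=cv2.INTER_CUBIC)
cv2.imwrite("pics/end.png",np.hstack([a,b]))
E
```

```text
33.875 [-0.2833  0.46    0.6225] 0.9993762909808958
```

View pics/end.png

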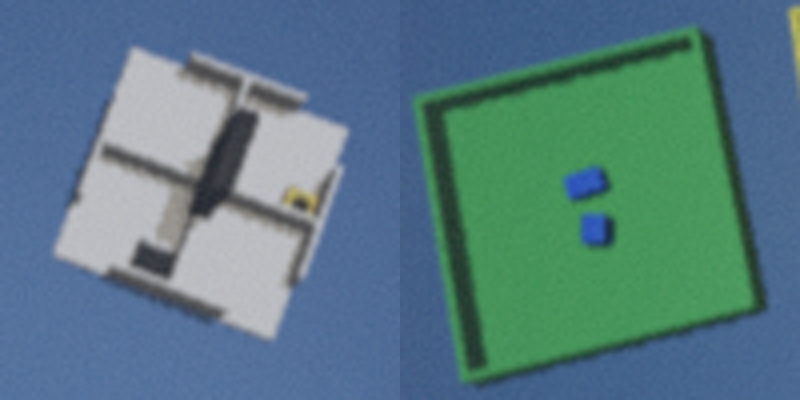

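The left crop shows the organiser flat in its old place, with the nut at (300,200) and the heat sink at (155,258) in their own compartments. The right crop shows both relays in the green dish at (585,183) and (597,230).

```bash
python3 -c "
from bench import ctrl
print(ctrl.sign_off())"
```

```text
the job is handed in; nothing more can be done
None
```

Both relays are in the green dish, the nut and heat sink stayed in their own compartments, and the organiser is back flat about where it was and released; I handed the job in at about 34 s, and no verdict was returned.

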